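Slide the large gear home

ROBOT

A 6-joint arm with a two-finger parallel gripper is mounted at the origin on a cart in front of the work surface, level with it; the furniture and walls round the work are solid. World frame = base frame: x ahead of the robot, y to its left, z up, the work surface at z = 0. Lengths are in m, angles in degrees, forces in N, time in s.
With the tool pointing down it reaches from about 0.375 to 0.9 m from the base axis. Payload 3.1 kg.
Tool frame: the origin (TCP) lies on the centre line of the jaws, within the pads' length; the fingertips stand finger_overhang ahead of it and the grasp point (between the pads) lies 5 mm behind it (finger_overhang is the distance from the TCP to the fingertips, in m); z points along the fingers, y is the line along which they close (so a half turn about z gives the same grasp; the last joint's range is limited). The gripper opens to 87 mm and grips with 3 to 60 N. Pads are 19 mm wide; open, the fingers measure 117 mm over their backs; the gripper's body (75 mm by 190 mm) begins 51 mm behind the grasp point.
Start: joints at [55.777, 30.224, 82.088, -0, 67.689, -10.227], TCP at [0.254, 0.571, 0.203] pointing down, gripper open.
Joint ranges: [-176.69, 176.69], [-43.24, 126.21], [12.49, 139.97], [-82, 262], [0, 151.66], [-163.58, 163.58]. Speed limits (degrees/s): [159.86, 159.86, 180, 180, 180, 180].

INTERFACE

Orientations are given as a 3x3 rotation matrix whose columns are the frame's x, y, z axes.
In Python, from rig import read_state, capture, calibration, hand_in, finger_overhang gives the robot as it stands.
- The arm moves only by the tool send_rows, never from a script. Its argument "plan" is a list of rows, each a list of 5 numbers: the closure in counts, from 0 (fully open) to 255 (shut), then the shift along the tool's x, y, z in m, then the turn about the tool's z in rad. A call has 1 to 20 rows; each row shifts and turns the commanded pose from where the row before left it, along the tool's axes as they then stand; what a row does not reach is not made up. A row lasts 1/12 s, in which the tool goes at most 41.7 mm and 7.16 degrees, less where a joint would pass 70% of its speed; a pose out of reach is approached as far as the arm can. A call is refused whole if a number of a shift passes 0.0417 or a number of a turn 0.125, either way. A call with a gripper value outside its range is refused whole. The fingers move at their own pace and stop on an object; the grip force is fixed at half the most. Time passes only in rows, so rows that do not move let the fingers close. It gives the time, the measured TCP pose, the force, the opening and the grip force at its end, in the units of the state.
- read_state(): the state, without advancing time (a new reading comes with each control period).
- capture(name): name is "side" or "top" or "wrist"; returns (picture, depth): 400x640x3 uint8, blue, green, red; 400x640 float32, m along the optical axis (not along the pixel's ray), 0 where there is no reading.
- calibration(name): a dict with "fx", "fy", "cx", "cy" (pixels), "xyz" and "rotation" of the camera in the world. Camera axes: x right, y down, z forward; pixel columns grow to the right and rows downward; lengths in m; the calibration is good to about 2 mm. A picture is of the moment at which its call begins: read the wrist's pose just before it. calibration takes no time and is no camera call; for the wrist camera it gives the pose at the moment of the call.
- hand_in(): hands the job in; it is judged then, once.
The state is a dict: "time_s": time; "joint_positions": joint angles; "qvel": joint speeds; "tau": joint torques, N m; "position": TCP position; "tcp_rot": TCP orientation; "force": force on the tool from outside, world axes, zero at the start; "moment": the same for the moment, N m; "opening": opening from 0.0 (shut) to 1.0 (fully open); "grasp_force": force on a finger pad.
Only numpy, scipy, OpenCV 4.12 (cv2) and the standard library are available. Lean on these libraries where they do the work, as an engineer would, in place of code of your own. Each camera call takes 0.05 s, during which the arm holds its last target. There are 200 camera calls.

TASK

Two short bench slides each have a carriage with a gear lying on it. Push the carriage that carries the larger gear along its slide until it is fully home against the end stop, gently and with the gear still lying on it; pushed off-centre the carriage jams, so push it along the middle and do not force it. Leave the other carriage and the bushes standing by where they are.

Things in the scene. Friction and masses are not known exactly. Their poses are not given: they have to be found in the camera images.
- slide_a: The left (+y) of two fixed straight slides, 260 x 140 x 22 mm: 6 mm base plate, a steel guide along each side (lips 53 mm off the centre line, 22 mm high) and at its far (+x) end a steel stop 28 mm high, inner face at x = 118 mm; open at the near end. Origin: centre of the underside, on the bench; +x along the slide to the stop, y across, z up.
- slide_b: The right (-y) of two fixed straight slides, 260 x 140 x 22 mm: 6 mm base plate, a steel guide along each side (lips 53 mm off the centre line, 22 mm high) and at its far (+x) end a steel stop 28 mm high, inner face at x = 118 mm; open at the near end. Origin: centre of the underside, on the bench; +x along the slide to the stop, y across, z up.
- carriage_a_fence (a point): Middle of the rear face of the left carriage's fence: 94 mm wide, 8 thick, top 46 mm, this point 32 mm above the bench. Axes as the slide. Dark, loose, 0.35 kg, 76 mm long, short side shoes: slides with a few N if pushed within 10 mm of the fence's middle, wedges if pushed 30 mm or more aside. Starts 130 to 155 mm short of home; home, this point is at slide x = 42 mm. Room behind it for closed fingers between the guides.
- carriage_b_fence (a point): Middle of the rear face of the right carriage's fence: 94 mm wide, 8 thick, top 46 mm, this point 32 mm above the bench. Axes as the slide. Dark, loose, 0.35 kg, 76 mm long, short side shoes: slides with a few N if pushed within 10 mm of the fence's middle, wedges if pushed 30 mm or more aside. Starts 130 to 155 mm short of home; home, this point is at slide x = 42 mm. Room behind it for closed fingers between the guides.
- large_gear: Larger steel spur gear lying flat, hub up, on one of the carriages (either one), on the centre line, 41 mm ahead (+x) of the fence's rear face; 60 mm across, 21 mm high, 0.16 kg. Origin: centre of its underside, 18 mm above the bench.
- small_gear: Smaller steel spur gear lying flat, hub up, on one of the carriages (either one), on the centre line, 41 mm ahead (+x) of the fence's rear face; 44 mm across, 17 mm high. Origin: centre of its underside, 18 mm above the bench.
- plain_bush: Bystander: plain grey bush, 28 mm across, 30 mm high, standing on the bench between the slides; origin at its underside centre.
- flanged_bush: Bystander: flanged sand-coloured bush, 44 mm across the flange, 26 mm high, standing on the bench between the slides; origin at its underside centre.
There are look-alikes about, which are no part of the job. Leave any red look-alike of the large_gear alone.

How it is judged:
By the outcome, as a careful person would: the job done as asked, in the order asked, and still so for the second after the job is handed in, with the robot touching nothing.
It also fails if it takes over 40 s, if anything falls off the work surface, if the arm or the gripper's body presses on something with over 40 N, if the wrist force passes 120 N, or if a joint passes its speed limit or range.

## Working session

There is one attempt and no reset: what is moved stays moved. The work goes in short steps, Python scripts to look and compute and a tool call to move; the robot and the scene stay as the last step left them, time stands still between calls to the robot, and variables do not carry over. Pictures are saved under pics/ and viewed, at most 10 in all, crops included, and the job is handed in when it is done.

Besides the shell and the picture viewer there is one more tool, called after "Request:" in YAML: its name, and indented under it one key for each argument. send_rows: Moves the arm, as the interface text tells. Its arguments: {"type":"object","properties":{"plan":{"type":"array","items":{"type":"array","items":{"type":"number"}}}},"required":["plan"]}

```bash
mkdir -p pics; cat > h.py <<'E'
import numpy as np, cv2
from rig import *
def look(n,f):
    c=calibration(n); p,d=capture(n); cv2.imwrite('pics/'+f+'.png',p); np.savez('pics/'+f,p=p,d=d,R=np.array(c['rotation']),t=np.array(c['xyz']),k=[c['fx'],c['fy'],c['cx'],c['cy']])
def cloud(f):
    z=np.load('pics/'+f+'.npz'); d=z['d']; fx,fy,cx,cy=z['k']; v,u=np.mgrid[:400,:640]
    return np.stack([(u-cx)/fx*d,(v-cy)/fy*d,d],-1)@z['R'].T+z['t'], d>0
E
python3 - <<'E'
from h import *
look('top','top1'); s=read_state(); print(s['tcp_rot'],s['position'],finger_overhang,s['time_s'],s['force'])
c=calibration('top');print(c['xyz'],c['rotation'])
E
```

```text
[[-9.13589620e-01  4.06635817e-01 -1.14816073e-03]
 [ 4.06637297e-01  9.13588017e-01 -1.74449499e-03]
 [ 3.39571735e-04 -2.06063749e-03 -9.99997819e-01]] [0.25372363 0.57036242 0.20219987] 0.014 0.05 [ 0.07102969  0.43157681 -0.02558504]
[ 0.44998822 -0.06129085  1.06820058] [[-0.0269099  -0.98954764  0.14167332]
 [-0.99962514  0.02735308  0.00118133]
 [-0.00504418 -0.14158842 -0.98991276]]
```

View pics/top1.png

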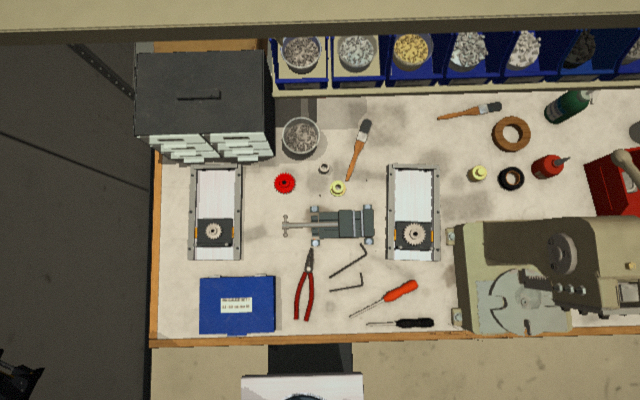

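The slides are at about (215,212) and (413,212) px, stops at the top (+x). The gears are at (214,231) and (414,234), and the right one looks larger. Next I'll measure both.

```bash
python3 - <<'E'
from h import *
P,ok=cloud('top1'); img=np.load('pics/top1.npz')['p']
a=cv2.resize(img[155:270,180:250],None,fx=5,fy=5,interpolation=2); b=cv2.resize(img[155:270,380:450],None,fx=5,fy=5,interpolation=2)
cv2.imwrite('pics/crop1.png',np.hstack([a,b]))
for n,(u0,u1) in dict(a=(180,250),b=(380,450)).items():
    Q=P[155:268,u0:u1]; m=ok[155:268,u0:u1]
    def cl(lo,hi):
        k=m&(Q[...,2]>lo)&(Q[...,2]<hi); return Q[k]
    g=cl(.012,.027); print(n,'guides',len(g))
    r=cv2.minAreaRect((g[:,:2]*1000).astype(np.float32)); print(r, cv2.boxPoints(r).round(0).tolist())
    print(Q[::6,34,:].round(3).tolist())
    print(Q[::6,34-0:36,2].shape, 'high', cl(.041,.06).mean(0) if len(cl(.041,.06)) else None, cl(.041,.06).min(0),cl(.041,.06).max(0),len(cl(.041,.06)))
    t=cl(.025,.041); print('mid',len(t),t.min(0),t.max(0))
for v,u in((231,214),(234,414),(188,337),(169,324),(183,285),(205,345),(225,370)): print(v,u,P[v,u].round(3))
Q=P[:,230:400]; 
print('max z between', P[160:250,255:385,2].max())
E
```

```text
a guides 2402
((598.0626220703125, 227.816162109375), (194.12374877929688, 284.05029296875), 89.68981170654297) [[456.0, 132.0], [740.0, 130.0], [741.0, 324.0], [457.0, 326.0]]
[[0.735, 0.221, 0.044], [0.73, 0.232, 0.002], [0.706, 0.225, 0.028], [0.695, 0.231, 0.006], [0.678, 0.231, 0.006], [0.661, 0.231, 0.005], [0.643, 0.23, 0.009], [0.627, 0.231, 0.005], [0.611, 0.231, 0.003], [0.593, 0.229, 0.008], [0.577, 0.23, 0.006], [0.559, 0.227, 0.017], [0.542, 0.224, 0.025], [0.526, 0.221, 0.034], [0.51, 0.224, 0.024], [0.494, 0.218, 0.043], [0.479, 0.228, 0.008], [0.463, 0.228, 0.006], [0.447, 0.231, -0.003]]
(19, 2) high [0.5549753  0.23086975 0.0450117 ] [0.48974773 0.14848287 0.04131896] [0.73670213 0.3084653  0.0521565 ] 150
mid 496 [0.46919172 0.12931736 0.02500271] [0.73950923 0.31771918 0.04078935]
b guides 2004
((569.281494140625, -326.4302978515625), (167.65211486816406, 260.2690734863281), 86.35672760009766) [[434.0, -402.0], [694.0, -418.0], [704.0, -251.0], [445.0, -235.0]]
[[0.732, -0.329, 0.0], [0.715, -0.329, -0.003], [0.691, -0.32, 0.029], [0.679, -0.324, 0.008], [0.662, -0.323, 0.007], [0.645, -0.322, 0.007], [0.628, -0.321, 0.007], [0.612, -0.32, 0.007], [0.595, -0.319, 0.007], [0.578, -0.318, 0.009], [0.562, -0.318, 0.004], [0.546, -0.317, 0.005], [0.527, -0.309, 0.031], [0.511, -0.307, 0.039], [0.496, -0.308, 0.031], [0.48, -0.308, 0.027], [0.464, -0.311, 0.007], [0.448, -0.311, 0.004], [0.432, -0.31, 0.002]]
(19, 2) high [ 0.47176056 -0.30715832  0.04549931] [ 0.46512041 -0.35225364  0.04137872] [ 0.47793178 -0.26147884  0.05106158] 115
mid 579 [ 0.43910582 -0.38498136  0.02500275] [ 0.70136757 -0.24056283  0.04085285]
231 214 [0.531 0.22  0.039]
234 414 [ 0.508 -0.306  0.039]
188 337 [ 0.644 -0.11   0.001]
169 324 [ 0.699 -0.075 -0.002]
183 285 [0.658 0.033 0.019]
205 345 [ 0.595 -0.13   0.002]
225 370 [ 0.534 -0.19   0.056]
max z between 1.0682005814163413
```

View pics/crop1.png

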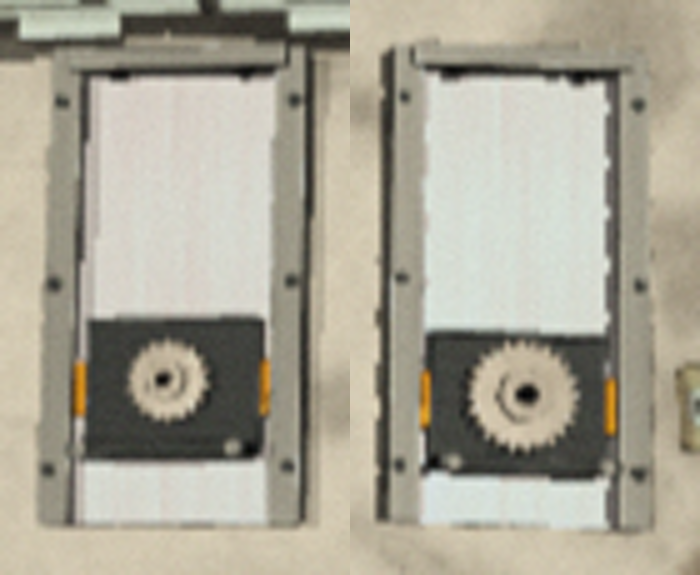

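The right slide (b) carries the larger gear (about 22 px across, against 16 px on a). Next I'll fit slide b's axis and the fence.

```bash
python3 - <<'E'
from h import *
P,ok=cloud('top1'); Q=P[150:275,375:455][ok[150:275,375:455]]
# guides : mid height, near the sides
g=Q[(Q[:,2]>.017)&(Q[:,2]<.027)&(Q[:,0]>.45)&(Q[:,0]<.67)]
for lo,hi in((-.40,-.35),(-.28,-.23)):
    s=g[(g[:,1]>lo)&(g[:,1]<hi)]; 
    xs=np.arange(.455,.665,.02); inn=[];
    mid=[np.median(s[abs(s[:,0]-x)<.01,1]) for x in xs]; print(np.polyfit(xs-.46,mid,1), len(s))
f=Q[(Q[:,2]>.040)&(Q[:,2]<.052)&(Q[:,0]<.49)]
vx,vy,x0,y0=cv2.fitLine((f[:,:2]).astype(np.float32),cv2.DIST_HUBER,0,.001,.001).ravel(); print('fence dir',vx,vy,x0,y0, np.percentile(f[:,1],[0,5,95,100]),np.percentile(f[:,0],[0,5,95,100]))
st=Q[(Q[:,2]>.024)&(Q[:,2]<.033)&(Q[:,0]>.67)]; print('stop',st.mean(0),st.min(0),st.max(0))
gear=Q[(Q[:,2]>.028)&(Q[:,2]<.037)&(Q[:,0]<.55)&(Q[:,0]>.479)]; print('gear',cv2.minEnclosingCircle((gear[:,:2]*1000).astype(np.float32)))
# obstacles right of slide near the hand's path
o=P[100:330,375:520].reshape(-1,3); o=o[(o[:,0]>.3)&(o[:,0]<.75)&(o[:,2]>.06)]; 
for x in np.arange(.3,.75,.05):
    q=o[(abs(o[:,0]-x)<.025)]; print(round(x,2),len(q), q[:,1].max() if len(q) else None, q[:,2].max() if len(q) else None)
E
```

```text
[-0.07433022 -0.3662847 ] 518
[-0.05121113 -0.2470677 ] 625
fence dir 0.06720143 0.99773943 0.47182974 -0.3060798 [-0.35225364 -0.34844801 -0.26429744 -0.25953315] [0.46512041 0.46769579 0.47752786 0.47808395]
stop [ 0.69241498 -0.32134527  0.02730988] [ 0.67126595 -0.38598427  0.02409376] [ 0.7020328  -0.25207623  0.03179323]
gear ((503.8221740722656, -345.408935546875), 66.22183990478516)
0.3 547 -0.4248759532755114 0.09691595773777484
0.35 1075 -0.42381490967893964 0.09842432397756606
0.4 1105 -0.4230084065597844 0.09933218631881124
0.45 1287 -0.061290845040082816 1.0682005814163413
0.5 1169 -0.4211408601245813 0.2278399946581573
0.55 160 -0.4273798807655146 0.1190918523381177
0.6 0 None None
0.65 0 None None
0.7 0 None None
```

Request:
send_rows:
  plan:
    - [255, 0, 0, 0, -0.117]
    - [255, 0, 0, 0, -0.117]
    - [255, 0, 0, 0, -0.117]
    - [255, -0.0217, -0.0306, 0, 0]
    - [255, -0.0217, -0.0306, 0, 0]
    - [255, -0.0217, -0.0306, 0, 0]
    - [255, -0.0217, -0.0306, 0, 0]
    - [255, -0.0217, -0.0306, 0, 0]
    - [255, -0.0217, -0.0306, 0, 0]
    - [255, -0.0217, -0.0306, 0, 0]
    - [255, -0.0217, -0.0306, 0, 0]
    - [255, -0.0217, -0.0306, 0, 0]
    - [255, -0.0217, -0.0306, 0, 0]
    - [255, -0.0023, -0.0346, 0, 0]
    - [255, -0.0023, -0.0346, 0, 0]
    - [255, -0.0023, -0.0346, 0, 0]
    - [255, -0.0023, -0.0346, 0, 0]
    - [255, -0.0023, -0.0346, 0, 0]

```text
time_s: 1.55
position: [0.4489, 0.076, 0.2028]
tcp_rot: [[-0.998, 0.068, -0.001], [0.068, 0.998, 0.0], [0.001, 0.0, -1.0]]
force: [-0.1, 0.7, 0.7]
opening: 0.005
grasp_force: 0.0
```

Request:
send_rows:
  plan:
    - [255, -0.0023, -0.0346, 0, 0]
    - [255, -0.0023, -0.0346, 0, 0]
    - [255, -0.0023, -0.0346, 0, 0]
    - [255, -0.0023, -0.0346, 0, 0]
    - [255, -0.0023, -0.0346, 0, 0]
    - [255, -0.0023, -0.0346, 0, 0]
    - [255, -0.0023, -0.0346, 0, 0]
    - [255, -0.0023, -0.0346, 0, 0]
    - [255, -0.0023, -0.0346, 0, 0]
    - [255, -0.0023, -0.0346, 0, 0]
    - [255, -0.0023, -0.0346, 0, 0]
    - [255, 0, 0, 0, 0]
    - [255, 0, 0, 0, 0]
    - [255, 0, 0, 0, 0]

```text
time_s: 2.72
position: [0.4483, -0.3029, 0.2024]
tcp_rot: [[-0.998, 0.068, -0.002], [0.068, 0.998, 0.002], [0.002, 0.002, -1.0]]
force: [-0.7, 0.2, 0.1]
opening: 0.004
grasp_force: 0.0
```

```bash
python3 - <<'E'
from h import *
s=read_state(); print(s['position'],s['tcp_rot'].round(3) if hasattr(s['tcp_rot'],'round') else s['tcp_rot'],s['force'],s['opening'],s['time_s'])
look('wrist','w1'); look('side','s1')
cv2.imwrite('pics/ws.png',np.vstack([cv2.resize(cv2.imread(f'pics/{n}1.png'),(480,300)) for n in 'ws']))
E
```

```text
[ 0.44832047 -0.30287823  0.2023939 ] [[-0.998  0.068 -0.002]
 [ 0.068  0.998  0.002]
 [ 0.002  0.002 -1.   ]] [-0.66929934  0.23242351  0.05138981] 0.004390182807845177 2.7167
```

View pics/ws.png

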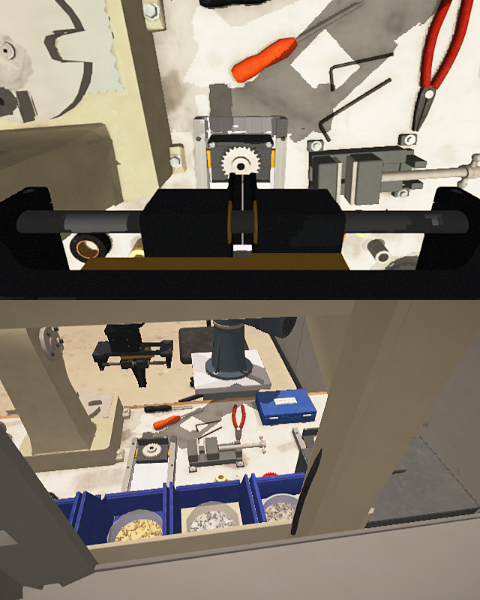

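The wrist view (top half) shows the large gear at about (240,160) on the carriage, with the fingers below it. The hand sits behind the fence, and the machine on the left is clear of it. Before going down I'll refine the centre line from this view.

```bash
python3 - <<'E'
from h import *
P,ok=cloud('w1'); Q=P[ok]; 
A=np.array([.9977,-.067]); N=np.array([.067,.9977])
c=np.array([.4678,-.3062]); d=Q[:,:2]-c; s=d@A; n=d@N; z=Q[:,2]
b=(abs(n)<.09)&(s>-.06)&(s<.3)&(z<.06)
f=b&(z>.041)&(z<.052)&(s<.02)&(s>-.02); print('fence',f.sum(),np.percentile(s[f],[2,50,98]),np.percentile(n[f],[1,50,99]))
for s0 in(-.03,-.02,-.01,0.03,.06):
    k=b&(abs(s-s0)<.005)&(z>.016)&(z<.028)&(abs(n)>.045); L=n[k&(n>0)];R=n[k&(n<0)]
    print(s0,len(L),len(R),L.min() if len(L) else 0,R.max() if len(R) else 0)
g=b&(z>.029)&(z<.04)&(s>.008)&(s<.08); print('gear',np.percentile(s[g],[1,99]),np.percentile(n[g],[1,99]))
t=Q[(Q[:,1]<-.40)&(Q[:,1]>-.46)&(z>.07)&(Q[:,0]>.38)&(Q[:,0]<.7)&(z<.4)]; print('machine',t[:,1].max() if len(t) else 0, t[:,2].max() if len(t) else 0)
p=np.array(read_state()['position'])[:2]-c; print('tcp s,n',p@A,p@N)
E
```

```text
fence 765 [0.00135454 0.00467272 0.00938176] [-0.04802049 -0.00214146  0.04336336]
-0.03 21 22 0.05078680582214756 -0.05613738561819815
-0.02 136 142 0.05073182457355097 -0.05525750296679028
-0.01 136 133 0.05062642881945272 -0.055651302627910536
0.03 145 177 0.04540596633059186 -0.045259395096441626
0.06 120 141 0.050568114846232574 -0.045188214171485656
gear [0.01653088 0.05833027] [-0.02866125  0.02489208]
machine -0.4245361313512272 0.08023454546057018
tcp s,n -0.01938384034290156 0.0027910005043123125
```

Request:
send_rows:
  plan:
    - [255, 0, -0.0045, 0.03, 0]
    - [255, 0, 0, 0.035, 0]
    - [255, 0, 0, 0.035, 0]
    - [255, 0, 0, 0.03, 0]
    - [255, 0, 0, 0.02, 0]
    - [255, 0, 0, 0.012, 0]
    - [255, 0, 0, 0, 0]
    - [255, 0, 0, 0, 0]

```text
time_s: 3.48
position: [0.4487, -0.3068, 0.0409]
tcp_rot: [[-0.998, 0.066, -0.001], [0.066, 0.998, 0.001], [0.001, 0.001, -1.0]]
force: [0.0, 0.8, -0.4]
opening: -0.001
grasp_force: 0.0
```

Request:
send_rows:
  plan:
    - [255, -0.002, 0, 0.002, 0]
    - [255, -0.002, 0, 0.001, 0]
    - [255, -0.002, 0, 0, 0]
    - [255, -0.002, 0, 0, 0]
    - [255, -0.002, 0, 0, 0]
    - [255, -0.002, 0, 0, 0]
    - [255, -0.002, 0, 0, 0]
    - [255, -0.003, 0, 0, 0]
    - [255, -0.003, 0, 0, 0]
    - [255, -0.003, 0, 0, 0]
    - [255, -0.003, 0, 0, 0]
    - [255, -0.003, 0, 0, 0]

```text
time_s: 4.48
position: [0.4781, -0.3103, 0.0381]
tcp_rot: [[-0.998, 0.068, -0.0], [0.068, 0.998, 0.0], [0.0, 0.0, -1.0]]
force: [0.0, 0.1, 0.2]
opening: 0.005
grasp_force: 0.0
```

```bash
python3 - <<'E'
from h import *
look('wrist','w2'); print(read_state()['force'])
P,ok=cloud('w2'); Q=P[ok]; A=np.array([.9977,-.067]); N=np.array([.067,.9977])
d=Q[:,:2]-[.4678,-.3062]; s=d@A; n=d@N; z=Q[:,2]
f=(abs(n)<.047)&(abs(n)>.022)&(z>.041)&(z<.052)&(s>-.03)&(s<.06); print(f.sum(),np.percentile(s[f],[2,50,98]),np.percentile(n[f],[1,50,99]))
E
```

```text
[-0.1021425   0.52290137 -0.18227239]
1356 [0.00159057 0.00457374 0.00943653] [-0.04664518 -0.02313652  0.04374163]
```

View pics/w2.png

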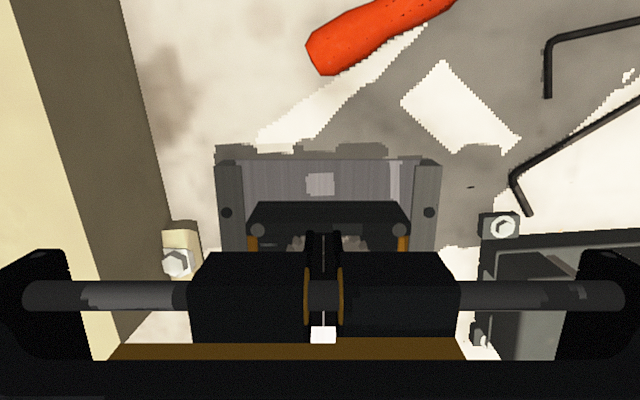

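The fence seems not to have moved and there is no contact force, so I'll check with the top camera and specific pixels.

```bash
python3 - <<'E'
from h import *
look('top','t2'); img=cv2.imread('pics/t2.png'); look('side','s2')
a=cv2.resize(img[155:270,370:460],None,fx=5,fy=5,interpolation=2); b=cv2.imread('pics/s2.png')
b=cv2.resize(b[130:300,130:280],None,fx=3,fy=3,interpolation=2); b=cv2.copyMakeBorder(b,0,575-b.shape[0],0,0,0) if b.shape[0]<575 else b[:575]
cv2.imwrite('pics/c2.png',np.hstack([a,b[:, :345]])) 
print(a.shape,b.shape)
A=np.array([.9977,-.067]); N=np.array([.067,.9977])
P,ok=cloud('w2')
for u in(285,370,323):
  for v in range(140,270,6): 
    d=P[v,u,:2]-[.4678,-.3062]; print(u,v,(d@A).round(4),(d@N).round(4),P[v,u,2].round(4))
E
```

```text
(575, 450, 3) (575, 450, 3)
285 140 -0.0374 -0.0297 0.0023
285 146 -0.0332 -0.03 0.0006
285 152 -0.0291 -0.0302 0.0001
285 158 -0.0256 -0.0301 0.0026
285 164 -0.0225 -0.0297 0.0068
285 170 -0.0181 -0.03 0.0056
285 176 -0.0141 -0.0301 0.0059
285 182 -0.0099 -0.0303 0.0054
285 188 -0.006 -0.0303 0.0065
285 194 -0.0019 -0.0305 0.0068
285 200 0.002 -0.0305 0.0079
285 206 0.0021 -0.0292 0.0195
285 212 0.002 -0.0281 0.0304
285 218 0.0021 -0.0271 0.04
285 224 0.0028 -0.0263 0.047
285 230 0.0067 -0.0265 0.0466
285 236 0.0238 -0.0302 0.0178
285 242 0.0278 -0.0302 0.0188
285 248 0.0326 -0.0305 0.0179
285 254 -0.0249 -0.0161 0.1342
285 260 -0.0247 -0.0158 0.1372
285 266 -0.0252 -0.0153 0.1414
370 140 -0.037 0.0261 -0.0001
370 146 -0.0332 0.0261 0.0009
370 152 -0.0292 0.0263 0.001
370 158 -0.0256 0.0262 0.0027
370 164 -0.0223 0.0258 0.0064
370 170 -0.0184 0.026 0.0067
370 176 -0.0142 0.0262 0.0064
370 182 -0.0102 0.0263 0.0067
370 188 -0.0059 0.0265 0.0064
370 194 -0.0018 0.0267 0.0066
370 200 0.0017 0.0265 0.0088
370 206 0.0017 0.0249 0.0206
370 212 0.0017 0.0235 0.0313
370 218 0.0023 0.0224 0.
[... 201 characters left out ...]
8 0.1382
370 266 -0.0256 0.0072 0.1421
323 140 -0.0372 -0.0049 0.0006
323 146 -0.0336 -0.0049 0.0027
323 152 -0.0291 -0.0049 0.0002
323 158 -0.0258 -0.0049 0.0036
323 164 -0.0223 -0.0049 0.0063
323 170 -0.0183 -0.0049 0.0061
323 176 -0.0142 -0.0049 0.0062
323 182 -0.0101 -0.0049 0.0064
323 188 -0.0059 -0.0049 0.0063
323 194 -0.0015 -0.0049 0.0059
323 200 0.0021 -0.0049 0.0078
323 206 0.0018 -0.005 0.0202
323 212 0.0021 -0.005 0.0303
323 218 0.0016 -0.005 0.0411
323 224 0.003 -0.005 0.0467
323 230 0.0067 -0.005 0.0466
323 236 0.0029 -0.005 0.0627
323 242 0.0034 -0.0051 0.0686
323 248 0.0027 -0.0051 0.0766
323 254 0.003 -0.0051 0.0819
323 260 0.0062 -0.0051 0.0818
323 266 0.0098 -0.0051 0.0809
```

View pics/c2.png

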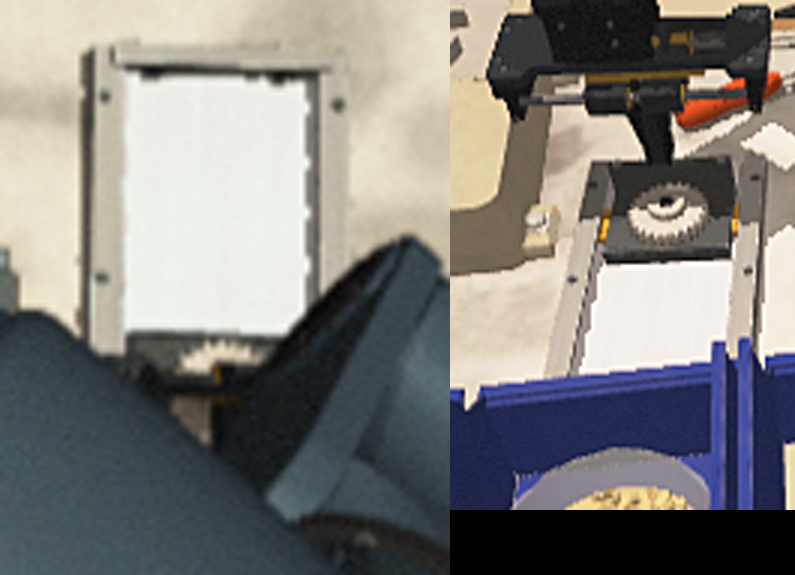

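```bash
python3 - <<'E'
from h import *
A=np.array([.9977,-.067]); N=np.array([.067,.9977])
P,ok=cloud('s2')
for u in(197,200):
  for v in range(160,192,2): 
    d=P[v,u,:2]-[.4678,-.3062]; print(u,v,(d@A).round(4),(d@N).round(4),P[v,u,2].round(4))
s=read_state(); print(s['position'],s['joint_positions'],s['time_s'],finger_overhang)
P,ok=cloud('w2'); d=P[...,:2]-[.4678,-.3062]
for v in range(228,254,2): print(v,[(round(float(d[v,u]@A),4),round(float(P[v,u,2]),4)) for u in(312,318,328,334)])
E
```

```text
197 160 0.0465 0.0104 0.1513
197 162 0.0483 0.0099 0.1474
197 164 0.0467 0.0085 0.1406
197 166 0.0474 0.0077 0.1358
197 168 0.0187 -0.0011 0.1059
197 170 0.0213 -0.0015 0.1022
197 172 0.0202 -0.0028 0.0954
197 174 0.0184 -0.0044 0.088
197 176 0.0189 -0.0054 0.0825
197 178 0.0204 -0.0061 0.0778
197 180 0.0201 -0.0073 0.0714
197 182 0.0201 -0.0084 0.0653
197 184 0.0207 -0.0094 0.0597
197 186 0.0068 -0.0145 0.0405
197 188 0.0047 -0.0163 0.0321
197 190 0.0058 -0.0172 0.0266
200 160 0.0451 0.0162 0.1498
200 162 0.0474 0.0158 0.1463
200 164 0.0478 0.015 0.1412
200 166 0.0481 0.0141 0.136
200 168 0.0209 0.006 0.1074
200 170 0.0206 0.0048 0.1013
200 172 0.0206 0.0038 0.0955
200 174 0.0214 0.003 0.0903
200 176 0.0219 0.002 0.0847
200 178 0.0209 0.0007 0.0779
200 180 0.0187 -0.001 0.0698
200 182 0.0184 -0.0022 0.0633
200 184 0.0174 -0.0036 0.0562
200 186 0.0082 -0.0072 0.0414
200 188 0.0088 -0.0082 0.0355
200 190 0.009 -0.0093 0.0292
[ 0.47799973 -0.31030527  0.0380954 ] [-4.42214217e+01  3.96225773e+01  9.73367170e+01 -1.91474896e-03
  4.30333412e+01 -1.30352789e+02] 4.6333 0.014
228 [(0.0058
[... 274 characters left out ...]
 (0.0015, 0.0633)]
236 [(0.0014, 0.0659), (0.0026, 0.0634), (0.0029, 0.0628), (0.0016, 0.0655)]
238 [(0.0013, 0.0685), (0.003, 0.0649), (0.0031, 0.0647), (0.001, 0.0691)]
240 [(0.0012, 0.0709), (0.0028, 0.0676), (0.0029, 0.0673), (0.001, 0.0714)]
242 [(0.0015, 0.0724), (0.0025, 0.0704), (0.0029, 0.0697), (0.0008, 0.074)]
244 [(0.0016, 0.0745), (0.0027, 0.0723), (0.0026, 0.0725), (0.0011, 0.0755)]
246 [(0.0014, 0.077), (0.0028, 0.0742), (0.0022, 0.0755), (0.0014, 0.0771)]
248 [(0.0023, 0.0772), (0.003, 0.0759), (0.0031, 0.0756), (0.001, 0.0798)]
250 [(0.0026, 0.0787), (0.003, 0.078), (0.0027, 0.0786), (0.0011, 0.0817)]
252 [(0.0029, 0.08), (0.0027, 0.0805), (0.0029, 0.0801), (0.0016, 0.0827)]
```

Both cameras put the fingertips at z ≈ 0.056, over the fence. That is about 32 mm higher than the reported TCP implies, and it explains the zero force. I'll back off, go lower using the camera height and check again.

Request:
send_rows:
  plan:
    - [255, 0.008, 0.0025, -0.003, 0]
    - [255, 0.011, 0, 0, 0]
    - [255, 0.011, 0, 0, 0]
    - [255, 0, 0, 0, 0]
    - [255, 0, 0, 0.01, 0]
    - [255, 0, 0, 0.01, 0]
    - [255, 0, 0, 0.008, 0]
    - [255, 0, 0, 0.005, 0]
    - [255, 0, 0, 0, 0]
    - [255, 0, 0, 0, 0]

```text
time_s: 5.47
position: [0.4479, -0.3055, 0.0073]
tcp_rot: [[-0.998, 0.067, -0.001], [0.067, 0.998, 0.001], [0.001, 0.001, -1.0]]
force: [0.2, -0.1, -0.3]
opening: 0.003
grasp_force: 0.0
```

```bash
python3 - <<'E'
from h import *
look('wrist','w3'); s=read_state(); print(s['position'],s['force'])
A=np.array([.9977,-.067]); N=np.array([.067,.9977])
P,ok=cloud('w3'); d=P[...,:2]-[.4678,-.3062]
for v in range(150,260,5): print(v,[(round(float(d[v,u]@A),4),round(float(P[v,u,2]),4)) for u in(285,312,318,328,334)])
E
```

```text
[ 0.44809579 -0.30567856  0.00774419] [-0.11226851 -0.74563459  0.11411632]
150 [(-0.067, 0.0024), (-0.0667, 0.0009), (-0.0666, 0.0007), (-0.0666, 0.0004), (-0.0665, 0.0001)]
155 [(-0.0638, 0.001), (-0.0638, 0.001), (-0.0638, 0.0007), (-0.0639, 0.0017), (-0.0638, 0.0009)]
160 [(-0.0608, 0.0007), (-0.0608, 0.0007), (-0.061, 0.0013), (-0.0608, 0.0006), (-0.061, 0.0016)]
165 [(-0.0582, 0.0018), (-0.0578, 0.0001), (-0.0578, 0.0001), (-0.0579, 0.0009), (-0.0579, 0.0008)]
170 [(-0.0549, 0.0005), (-0.0549, 0.0005), (-0.055, 0.0011), (-0.055, 0.0011), (-0.055, 0.001)]
175 [(-0.0519, 0.0004), (-0.052, 0.0011), (-0.0517, -0.0002), (-0.0521, 0.0013), (-0.0517, -0.0001)]
180 [(-0.0488, 0.0001), (-0.0489, 0.0007), (-0.0489, 0.0006), (-0.0488, 0.0001), (-0.049, 0.001)]
185 [(-0.0458, 0.0004), (-0.0458, 0.0004), (-0.0459, 0.0007), (-0.0459, 0.0008), (-0.0456, -0.0)]
190 [(-0.0426, 0.0002), (-0.1011, 0.1895), (-0.0427, 0.0005), (-0.0427, 0.0004), (-0.043, 0.0014)]
195 [(-0.0394, -0.0001), (-0.0399, 0.0016), (-0.0394, -0.0001), (-0.0397, 0.0009), (-0.0397, 0.001)]
200 [(-0.0364, 0.0003), (-0.0368, 0.
[... 457 characters left out ...]
2)]
225 [(-0.0228, 0.0064), (-0.0231, 0.007), (-0.0229, 0.0066), (-0.0226, 0.0059), (-0.0226, 0.0059)]
230 [(-0.0198, 0.0068), (-0.0288, 0.0272), (-0.0195, 0.0063), (-0.0198, 0.0069), (-0.0289, 0.0275)]
235 [(-0.0165, 0.0069), (-0.0287, 0.0331), (-0.0277, 0.0309), (-0.0277, 0.0311), (-0.0294, 0.0347)]
240 [(-0.0127, 0.0057), (-0.0291, 0.0399), (-0.0278, 0.0371), (-0.0275, 0.0365), (-0.0294, 0.0404)]
245 [(-0.0097, 0.0065), (-0.0291, 0.0452), (-0.0277, 0.0425), (-0.0271, 0.0414), (-0.0286, 0.0443)]
250 [(-0.0067, 0.0072), (-0.0279, 0.0482), (-0.0275, 0.0473), (-0.0274, 0.0471), (-0.0291, 0.0504)]
255 [(-0.0555, 0.1044), (-0.0279, 0.053), (-0.0276, 0.0525), (-0.0274, 0.052), (-0.0278, 0.0528)]
```

View pics/w3.png

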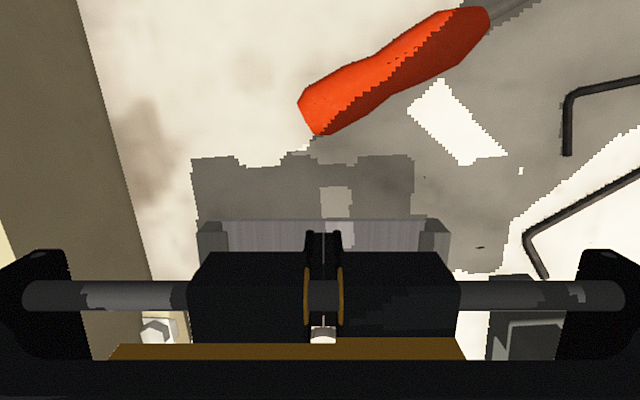

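Fingertips are now at z ≈ 0.026, behind the fence and centred between the guides (323 px against 325). Now I'll push.

Request:
send_rows:
  plan:
    - [255, -0.002, 0, 0, 0]
    - [255, -0.002, 0, 0, 0]
    - [255, -0.002, 0, 0, 0]
    - [255, -0.002, 0, 0, 0]
    - [255, -0.002, 0, 0, 0]
    - [255, -0.002, 0, 0, 0]
    - [255, -0.002, 0, 0, 0]
    - [255, -0.002, 0, 0, 0]
    - [255, -0.002, 0, 0, 0]
    - [255, -0.002, 0, 0, 0]

```text
time_s: 6.35
position: [0.4678, -0.3069, 0.0081]
tcp_rot: [[-0.998, 0.068, -0.001], [0.068, 0.998, 0.0], [0.001, 0.0, -1.0]]
force: [-3.6, 1.5, 0.9]
opening: 0.003
grasp_force: 1.2
```

Request:
send_rows:
  plan:
    - [255, -0.003, 0, 0, 0]
    - [255, -0.003, 0, 0, 0]
    - [255, -0.004, 0, 0, 0]
    - [255, -0.004, 0, 0, 0]
    - [255, -0.004, 0, 0, 0]
    - [255, -0.004, 0, 0, 0]
    - [255, -0.004, 0, 0, 0]
    - [255, -0.004, 0, 0, 0]
    - [255, -0.004, 0, 0, 0]
    - [255, -0.004, 0, 0, 0]
    - [255, -0.004, 0, 0, 0]
    - [255, -0.004, 0, 0, 0]
    - [255, -0.003, 0, 0, 0]
    - [255, -0.002, 0, 0, 0]

```text
time_s: 7.52
position: [0.5194, -0.3107, 0.0081]
tcp_rot: [[-0.998, 0.068, 0.0], [0.068, 0.998, -0.0], [-0.0, -0.0, -1.0]]
force: [-2.4, -0.1, -0.1]
opening: 0.01
grasp_force: 1.0
```

Request:
send_rows:
  plan:
    - [255, -0.003, 0, 0, 0]
    - [255, -0.004, 0, 0, 0]
    - [255, -0.004, 0, 0, 0]
    - [255, -0.004, 0, 0, 0]
    - [255, -0.004, 0, 0, 0]
    - [255, -0.004, 0, 0, 0]
    - [255, -0.004, 0, 0, 0]
    - [255, -0.004, 0, 0, 0]
    - [255, -0.004, 0, 0, 0]
    - [255, -0.004, 0, 0, 0]
    - [255, -0.004, 0, 0, 0]
    - [255, -0.004, 0, 0, 0]
    - [255, -0.004, 0, 0, 0]
    - [255, -0.004, 0, 0, 0]
    - [255, -0.004, 0, 0, 0]
    - [255, -0.003, 0, 0, 0]
    - [255, -0.002, 0, 0, 0]
    - [255, -0.001, 0, 0, 0]

```text
time_s: 9.02
position: [0.584, -0.315, 0.0082]
tcp_rot: [[-0.998, 0.068, 0.0], [0.068, 0.998, -0.0], [-0.0, -0.0, -1.0]]
force: [-1.1, -0.1, 0.8]
opening: 0.006
grasp_force: 1.1
```

Request:
send_rows:
  plan:
    - [255, -0.001, 0, 0, 0]
    - [255, -0.001, 0, 0, 0]
    - [255, -0.001, 0, 0, 0]
    - [255, -0.001, 0, 0, 0]
    - [255, -0.001, 0, 0, 0]
    - [255, -0.001, 0, 0, 0]
    - [255, -0.001, 0, 0, 0]
    - [255, -0.001, 0, 0, 0]
    - [255, -0.001, 0, 0, 0]
    - [255, -0.001, 0, 0, 0]
    - [255, -0.001, 0, 0, 0]

```text
time_s: 9.93
position: [0.5947, -0.3157, 0.0082]
tcp_rot: [[-0.998, 0.068, 0.0], [0.068, 0.998, -0.0], [-0.0, -0.0, -1.0]]
force: [-2.1, 0.2, -0.1]
opening: 0.007
grasp_force: 1.1
```

Request:
send_rows:
  plan:
    - [255, -0.001, 0, 0, 0]
    - [255, -0.001, 0, 0, 0]
    - [255, -0.001, 0, 0, 0]
    - [255, -0.001, 0, 0, 0]
    - [255, -0.001, 0, 0, 0]
    - [255, -0.001, 0, 0, 0]

```text
time_s: 10.43
position: [0.6007, -0.3162, 0.0082]
tcp_rot: [[-0.998, 0.068, -0.0], [0.068, 0.998, -0.0], [0.0, -0.0, -1.0]]
force: [-2.4, -0.1, 0.4]
opening: 0.007
grasp_force: 1.1
```

Request:
send_rows:
  plan:
    - [255, -0.001, 0, 0, 0]
    - [255, -0.001, 0, 0, 0]

```text
time_s: 10.6
position: [0.601, -0.3161, 0.0081]
tcp_rot: [[-0.998, 0.067, -0.004], [0.067, 0.998, 0.001], [0.004, 0.0, -1.0]]
force: [-7.3, -0.7, 4.1]
opening: 0.006
grasp_force: 3.8
```

Request:
send_rows:
  plan:
    - [255, -0.001, 0, 0, 0]
    - [255, 0, 0, 0, 0]

```text
time_s: 10.77
position: [0.6009, -0.316, 0.008]
tcp_rot: [[-0.998, 0.067, -0.006], [0.067, 0.998, 0.001], [0.006, 0.001, -1.0]]
force: [-7.7, -1.4, 3.4]
opening: 0.005
grasp_force: 3.9
```

Firmly against the stop. I'll back off, lift and verify.

Request:
send_rows:
  plan:
    - [255, 0.003, 0, 0, 0]
    - [255, 0.006, 0, 0, 0]
    - [255, 0.01, 0, 0, 0]
    - [255, 0.015, 0, 0, 0]
    - [255, 0.015, 0, 0, 0]
    - [255, 0, 0, -0.02, 0]
    - [255, 0, 0, -0.04, 0]
    - [255, 0, 0, -0.04, 0]
    - [255, 0, 0, -0.04, 0]
    - [255, 0.03, 0.03, -0.02, 0]
    - [255, 0.02, 0.035, 0, 0]
    - [255, 0.02, 0.035, 0, 0]
    - [255, 0, 0.04, 0, 0]
    - [255, 0, 0.04, 0, 0]
    - [255, 0, 0.04, 0, 0]
    - [255, 0, 0.04, 0, 0]
    - [255, 0, 0, 0, 0]
    - [255, 0, 0, 0, 0]

```text
time_s: 12.27
position: [0.5062, -0.0503, 0.1664]
tcp_rot: [[-0.998, 0.063, 0.002], [0.063, 0.998, -0.0], [-0.002, -0.0, -1.0]]
force: [1.0, -0.5, 0.4]
opening: 0.006
grasp_force: 0.0
```

```bash
python3 - <<'E'
from h import *
look('top','t3'); s=read_state(); print(s['position'],s['force'],s['time_s'])
img=cv2.imread('pics/t3.png'); cv2.imwrite('pics/c3.png',cv2.resize(img[150:270,175:450],None,fx=2.9,fy=2.9,interpolation=2))
P,ok=cloud('t3'); Q=P[150:270,375:455][ok[150:270,375:455]]
A=np.array([.9977,-.067]); N=np.array([.067,.9977]); d=Q[:,:2]-[.4678,-.3062]; S=d@A; n=d@N; z=Q[:,2]
f=(abs(n)<.047)&(z>.042)&(z<.052)&(S>.08)&(S<.24); print(f.sum(),np.percentile(S[f],[2,50,98]))
E
```

```text
[ 0.50651836 -0.05188312  0.16634707] [ 0.34612961 -1.01797121 -0.47250422] 12.3167
102 [0.14431508 0.14785438 0.15181692]
```

View pics/c3.png

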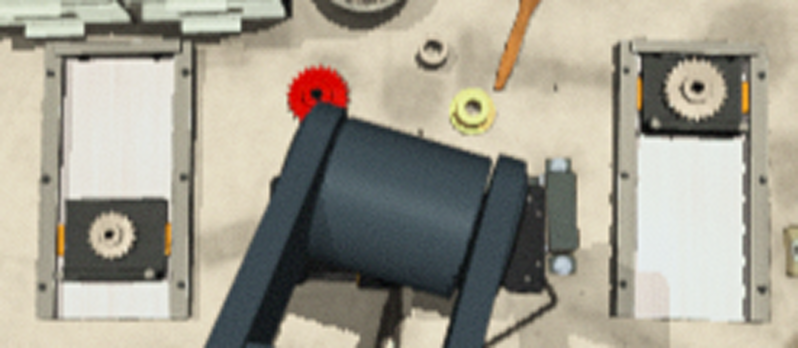

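The right carriage (at 695,95) is home against the stop with the gear on it. The left carriage and the bushes have not moved, and the arm is clear.

```bash
python3 -c "from rig import hand_in; print(hand_in())"
```

```text
the job is handed in; nothing more can be done
None
```

I pushed the right carriage, which carries the larger gear, home against its end stop with the gear still on it, left the other carriage and the bushes where they were, and handed the job in at about 12 s of the 40 s limit.

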